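# Ready the garden party's cutlery station for dusk

## Robot

A 6-joint arm with a two-finger parallel gripper is mounted at the origin on the work surface. World frame = base frame: x ahead of the robot, y to its left, z up, the work surface at z = 0. Lengths are in m, angles in rad, forces in N, time in s.
With the tool pointing down it reaches from about 0.35 to 0.975 m from the base axis. Payload 4.9 kg.
Tool frame: the origin (TCP) lies between the finger pads, 19 mm behind the fingertips; this is the grasp point; y points along the fingers, x is the direction in which the jaws open and shut, and the axes are right-handed (so a half turn about y gives the same grasp; the last joint's range is limited). The gripper opens to 85 mm and grips with 20 to 120 N. Pads are 22 mm wide; open, the fingers measure 114 mm over their backs; the gripper's body (76 mm by 85 mm) begins 54 mm behind the grasp point. The pads swing forward as they close: fully open they stand 13 mm farther back than shut.
Start: joints at [-1.321, 0.053, 1.613, -0, 1.476, -0.119], TCP at [0.225, -0.583, 0.25] pointing down, gripper open.
Joint ranges: [-3.01, 3.01], [-1.01, 2.22], [0.06, 2.58], [-1.02, 4.17], [0.09, 2.62], [-3.14, 3.14]. Speed limits (rad/s): [2.57, 2.57, 3.14, 3.14, 3.14, 3.14].

## Interface

Orientations are given as a unit quaternion [w, x, y, z].
In Python, from plant import manip gives the robot as it stands.
- The arm moves only by the tool drive_tool, never from a script. Its argument "motion" is a list of rows, each a list of 3 entries, a list of its own where there are three numbers: the shift along the tool's x, y, z in units of 25 mm (1.0 is 25 mm), then the turn, a rotation vector about the tool's x, y, z in units of 5 degrees (1.0 is 5 degrees), then the closure, from -1 (fully open) to 1 (shut). A call has 1 to 12 rows; each row shifts and turns the commanded pose from where the row before left it, along the tool's axes as they then stand; what a row does not reach is not made up. A row lasts 1/10 s, in which the tool goes at most 50 mm and 8.59 degrees, less where a joint would pass 70% of its speed; a pose out of reach is approached as far as the arm can. A call is refused whole if a number of a shift passes 1 or a number of a turn 1, either way. A call with a gripper value outside its range is refused whole. The fingers move at their own pace and stop on an object; the grip force is fixed at half the most. Time passes only in rows, so rows that do not move let the fingers close. It gives the time, the measured TCP pose, the force and the opening at its end, in the units of the state.
- manip.state(): the state, without advancing time (a new reading comes with each control period).
- manip.grab_frame(name): name is "scene" or "top" or "wrist"; returns a dict with "img" (420x560x3 uint8, blue, green, red), "range_z" (420x560 float32, m along the optical axis (not along the pixel's ray), 0 where there is no reading), "camera_matrix" (3x3 intrinsics, pixels), "k1" (the pictures are not rectified: a ray, as slopes to the right and down, at radius r is drawn at 1 + k1 r^2 times it, then the intrinsics apply), "world_from_camera" (4x4, takes a point from camera to world coordinates); the wrist camera has in their place "T_tool_cam" (4x4, takes a point from camera to tool coordinates, whose origin is the TCP and whose axes are the tool frame's). Camera axes: x right, y down, z forward; pixel columns grow to the right and rows downward; lengths in m; the calibration is good to about 2 mm. A picture is of the moment at which its call begins: read the wrist's pose just before it.
- manip.job_done(): hands the job in, once; it reports no verdict.
The state is a dict: "time": time; "joint_pos": joint angles; "joint_vel": joint speeds; "joint_efforts": joint torques, N m; "tool_pos": TCP position; "tool_rot": TCP orientation; "contact_force": force on the tool from outside, world axes, zero at the start; "ft_torque": the same for the moment, N m; "gripper_width": opening from 0.0 (shut) to 1.0 (fully open).
Only numpy, scipy, OpenCV 4.12 (cv2) and the standard library are available. Lean on these libraries where they do the work, as an engineer would, in place of code of your own. Each camera call takes 0.05 s, during which the arm holds its last target. There are 200 camera calls.

## Task

Dusk is coming, so get the cutlery station ready for the guests: stand its lamp's red dimmer lever upright, at the green half-bright mark, and pull the cutlery drawer about 12 cm out by its brass bar, not all the way to its stop. Leave the glass, crockery and other things around it where they stand.

Things in the scene. Friction and masses are not known exactly. Their poses are not given: they have to be found in the camera images.
- station: the cutlery station, a light oak chest 260 mm deep (x), 320 mm wide (y), 175 mm tall, under a cream deck; fixed to the table, drawer to the robot's right, yaw varies. Origin: centre of its underside. x points from the drawer front to the back, y to its left, z up. A fixed brass lamp (110 mm across) stands at x = 95, y = -120 mm, its top 365 mm above the table
- deck_edge (a point): middle of the lower front edge of the deck, a slab 310 x 350 mm, 20 mm thick, top 195 mm above the table. It juts out 40 mm over the drawer front; this edge is at x = -170, z = 175 mm in the station's frame
- drawer (a joint): how far the green-fronted cutlery drawer is out, m: 0 shut, 0.18 against its stop; it slides along the station's -x, is a little stiff, and stays where it is left. Its front is 310 mm wide and spans 22 to 133 mm above the table
- pull (a point): the drawer's brass bar pull: round bar 12 mm thick, 100 mm long, along the station's y, on two 10 mm posts 42 mm either side of its middle. The point: middle of the bar, 95 mm above the table, 50 mm before the drawer front; axes as the station's. Drawer shut, it is 10 mm before the deck's edge and 80 mm below it: a tool pointing straight down does not fit; come tilted from the front
- dimmer (a joint): angle of the lamp's dimmer lever, rad: 0 leaning 46 degrees to the station's right (-y, dark), 0.8 upright (half bright, green mark), 1.6 leaning 46 degrees to its left (+y, full); it stays where it is left
- dimmer_ball (a point): centre of the red ball (32 mm across) at the end of the dimmer lever, 100 mm from the hinge, on a 12 mm steel stem
- dimmer_hinge (a point): the dimmer's hinge, in the middle of a black drum 80 mm across and 30 mm thick on the deck's left front, 215 mm above the table; the hinge axis lies along the station's x, at x = -120, y = 75 mm in the station's frame
- carafe: a stoppered green glass carafe, 220 mm tall, 80 mm across, on the table behind the station. Origin: centre of its underside. Leave it alone
- cup: a white ceramic cup without handle, 65 mm tall, 72 mm across, on the front right of the deck. Origin: centre of its underside. Leave it alone
- tumbler: a blue ceramic tumbler, 100 mm tall, 72 mm across, on the station's deck beside or behind the dimmer. Origin: centre of its underside. Leave it alone
- jar: an amber jar with brass cap, 85 mm tall, 64 mm across, on the station's deck beside or behind the dimmer. Origin: centre of its underside. Leave it alone
- apple: a green apple, 72 mm across, 62 mm high, on the table right of where the drawer comes out. Origin: centre of its underside. Leave it alone
- mill: a dark wooden pepper mill, 148 mm tall, 54 mm across, on the table behind the station. Origin: centre of its underside. Leave it alone

How it is judged:
On the way:
1. the drawer is drawn more than 5 cm out with the fingers on its bar pull (tool point within 60 mm of the middle of the bar) (value of joint drawer above 0.05 m and contact force between the fingers and station above 0.5 N and distance between the grasp point and pull below 0.06 m), for 0.1 s.
At the end, for the whole second after the job is handed in: the drawer rests 90 to 150 mm out, and the dimmer lever rests upright to within 0.12 rad (joint value 0.68 to 0.92) (value of joint drawer between 0.09 and 0.15 m and velocity of joint drawer between -0.01 and 0.01 m/s and value of joint dimmer between 0.68 and 0.92 rad and velocity of joint dimmer between -0.05 and 0.05 rad/s); the robot touches nothing.
It fails at once if the carafe or the mill is shifted more than 40 mm or tipped more than 0.35 rad (distance of any of carafe, mill from where it was at the start of the episode above 0.04 m or angle between any of carafe, mill's own z axis and vertical above 0.35 rad).
It fails at once if the tumbler or the cup is shifted more than 40 mm or tipped more than 0.35 rad (distance of any of tumbler, cup from where it was at the start of the episode above 0.04 m or angle between any of tumbler, cup's own z axis and vertical above 0.35 rad).
It fails at once if the apple or the jar is shifted more than 40 mm or tipped more than 0.35 rad (distance of any of apple, jar from where it was at the start of the episode above 0.04 m or angle between any of apple, jar's own z axis and vertical above 0.35 rad).
It also fails if it takes over 45 s, if anything falls off the work surface, if the arm or the gripper's body presses on something with over 40 N, if the wrist force passes 120 N, or if a joint passes its speed limit or range.

## Working session

There is one attempt and no reset: what is moved stays moved. The work goes in short steps, Python scripts to look and compute and a tool call to move; the robot and the scene stay as the last step left them, time stands still between calls to the robot, and variables do not carry over. Pictures are saved under pics/ and viewed, about 8 in all and at most 12, crops included, and the job is handed in when it is done.

Besides the shell and the picture viewer there is one more tool, called after "Call:" as name(argument=value, ...) on one line, values as JSON. drive_tool: Moves the arm, as the interface text tells. Its arguments: {"type":"object","properties":{"motion":{"type":"array","items":{"type":"array"}}},"required":["motion"]}

```bash
mkdir -p pics
cat > h.py <<'E'
import numpy as np, cv2
from plant import manip
from scipy.spatial.transform import Rotation as R
def rot(q): return R.from_quat([q[1],q[2],q[3],q[0]])
def cloud(f, W=None):
    K=f["camera_matrix"];z=f["range_z"];h,w=z.shape
    v,u=np.mgrid[:h,:w]
    p=cv2.undistortPoints(np.stack([u,v],-1).reshape(-1,1,2).astype(float),K,np.array([f["k1"],0,0,0.])).reshape(h,w,2)
    c=np.dstack([p[...,0]*z,p[...,1]*z,z,np.ones_like(z)])
    return (c@(f["world_from_camera"] if W is None else W).T)[...,:3]
E
python3 - <<'E'
from h import *
s=manip.state();print(s)
for n in("scene","top"):
    f=manip.grab_frame(n);cv2.imwrite(f"pics/{n}0.png",f["img"]);np.savez(f"{n}0.npz",P=cloud(f),img=f["img"],z=f["range_z"])
E
```

```text
{'time': 0.0, 'joint_pos': array([-1.32103654e+00,  5.33341451e-02,  1.61433115e+00, -2.16527022e-05,
        1.47596594e+00, -1.18996298e-01]), 'joint_vel': array([-0.0004717 ,  0.00116214, -0.00042015,  0.00058073, -0.00107492,
       -0.00066803]), 'joint_efforts': array([ 3.63629961e-04, -3.93682051e+01, -3.70173383e+01, -5.73745365e-05,
        7.26628496e-03,  2.51039744e-06]), 'tool_pos': array([ 0.22513447, -0.58240839,  0.24875486]), 'tool_rot': array([ 0.58366245, -0.58272339,  0.40040372, -0.39930997]), 'contact_force': array([ 0.23964801, -0.17711613, -0.43250313]), 'ft_torque': array([ 0.02523189,  0.01125797, -0.04318544]), 'gripper_width': 1.0005628433183573}
```

View pics/scene0.png

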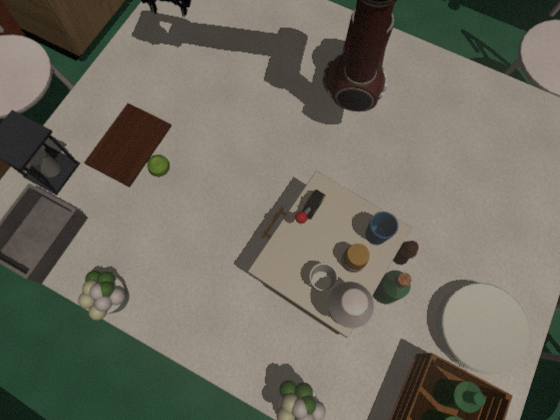

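View pics/top0.png

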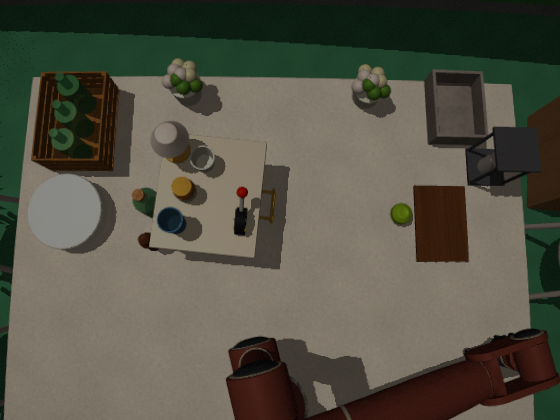

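The top view (image right is world −y, up is +x) shows the ball at (242,192), the drum at (240,221), the bar at (272,205) and the arm at the bottom right. The apple at (401,213) is well away. Next I fit the station's pose.

```bash
cat > fit.py <<'E'
from h import *
out=[]
for n in("top0","scene0"):
    d=np.load(n+".npz");P=d["P"];im=d["img"].astype(int);b,g,r=im[...,0],im[...,1],im[...,2]
    m=(abs(P[...,2]-.195)<.006)&(d["z"]>0)&(P[...,1]>-.3)&(P[...,0]>.3)
    m=cv2.morphologyEx(m.astype(np.uint8),cv2.MORPH_OPEN,np.ones((3,3)))
    k,l,st,_=cv2.connectedComponentsWithStats(m);i=1+st[1:,4].argmax()
    Q=P[l==i]; rc=cv2.minAreaRect(Q[:,:2].astype(np.float32)); print(n,"deck",rc,Q[:,2].mean())
    red=(r>120)&(g<50)&(b<50)&(P[...,2]>.2)&(P[...,2]<.4); q=P[red]; print(" ball surf",len(q),q.mean(0) if len(q) else 0,q.max(0),q.min(0))
    dr=(r<45)&(g<45)&(b<45)&(P[...,2]>.2)&(P[...,2]<.27)&(abs(P[...,:2]-np.array(rc[0])).max(-1)<.2);q=P[dr];print(" drum",len(q),np.median(q,0),q.min(0),q.max(0))
    br=(abs(P[...,2]-.10)<.012)&(abs(P[...,0]-rc[0][0])<.2)&(P[...,1]<rc[0][1]-.13)&(P[...,1]>rc[0][1]-.3);q=P[br];print(" bar",len(q),q.mean(0),q.min(0),q.max(0))
    if len(q)>5: 
        c,ax=np.mean(q[:,:2],0),np.linalg.svd(q[:,:2]-q[:,:2].mean(0))[2][0];print("  bar axis",ax)
E
python3 fit.py
```

```text
top0 deck ((0.6565545797348022, 0.19365519285202026), (0.31010672450065613, 0.34948161244392395), 84.63339233398438) 0.19447830442046377
 ball surf 15 [0.64368653 0.09263435 0.29951925] [0.64910963 0.09703033 0.3039459 ] [0.63907092 0.0880701  0.2908529 ]
 drum 702 [0.57430735 0.23764682 0.24118932] [0.53189024 0.07886814 0.20003851] [0.74511604 0.39182034 0.26986155]
 bar 195 [0.63725021 0.01117924 0.0983409 ] [ 0.58226683 -0.00497871  0.08863392] [0.69096209 0.04482568 0.10765486]
  bar axis [-0.99565585  0.09310982]
scene0 deck ((0.6585556864738464, 0.1939922720193863), (0.3104649484157562, 0.3514588475227356), 84.69561767578125) 0.19464986737725376
 ball surf 39 [0.64696455 0.09320394 0.29946272] [0.65546381 0.10167515 0.305659  ] [0.63783589 0.08610669 0.29548587]
 drum 355 [0.58005369 0.10423094 0.24857795] [0.5360265  0.07802979 0.20297743] [0.61494459 0.31422894 0.26949904]
 bar 175 [0.64313856 0.00735363 0.09881876] [ 0.5892804  -0.00470902  0.09098864] [0.6965589  0.02934638 0.10552608]
  bar axis [ 0.99591017 -0.09034898]
```

```bash
cat >> h.py <<'E'
XS=np.array([.0925,.9957,0]);YS=np.array([-.9957,.0925,0]);ZS=np.array([0,0,1.]);O=np.array([.6589,.2087,0])
S=np.stack([XS,YS,ZS],1)
def w2s(p): return (np.asarray(p)-O)@S
def s2w(p): return O+S@np.asarray(p)
def target(th,sg):  # th tilt below horizontal
    a=XS*np.cos(th)-ZS*np.sin(th); j=sg*(XS*np.sin(th)+ZS*np.cos(th))
    return R.from_matrix(np.stack([j,a,np.cross(j,a)],1))
def goto(p,Rt=None):
    """shift in tool axes (25mm units) and turn (5deg units) left to go"""
    s=manip.state();r=rot(s["tool_rot"]);d=r.inv().apply(np.asarray(p)-s["tool_pos"])/.025
    t=(r.inv()*Rt).as_rotvec()/np.radians(5) if Rt else 0
    return np.round(d,2),np.round(t,2)
E
python3 - <<'E'
from h import *
s=manip.state();r=rot(s["tool_rot"]);print(r.as_matrix().round(3))
for n in("top0","scene0"):
    d=np.load(n+".npz");P=w2s(d["P"]);
    m=(P[...,2]>.085)&(P[...,2]<.112)&(abs(P[...,1])<.06)&(P[...,0]<-.175)&(P[...,0]>-.26);q=P[m];print(len(q),np.percentile(q,[2,50,98],axis=0).round(4))
    # the bar alone: front-most
print(s2w([-.12,.075,.215]),s2w([-.2,0,.095]))
for th in(30,45,55):
  for sg in(1,-1):
    print(th,sg,goto(s2w([-.33,0,.25]),target(np.radians(th),sg)))
E
```

```text
[[ 0.361 -0.     0.933]
 [-0.933  0.002  0.361]
 [-0.002 -1.     0.   ]]
181 [[-0.2116 -0.0478  0.0918]
 [-0.2038  0.0031  0.0982]
 [-0.176   0.055   0.1052]]
175 [[-0.2106 -0.0533  0.0933]
 [-0.2031 -0.0038  0.0986]
 [-0.1848  0.0479  0.1048]]
[0.5731225 0.0961535 0.215    ] [0.6404  0.00956 0.095  ]
30 1 (array([-1.144e+01, -2.000e-02,  2.171e+01]), array([ 15.58, -27.05,  -3.67]))
30 -1 (array([-1.144e+01, -2.000e-02,  2.171e+01]), array([ 2.77,  4.79, 11.76]))
45 1 (array([-1.144e+01, -2.000e-02,  2.171e+01]), array([ 11.83, -28.65,  -2.79]))
45 -1 (array([-1.144e+01, -2.000e-02,  2.171e+01]), array([2.08, 5.01, 8.81]))
55 1 (array([-1.144e+01, -2.000e-02,  2.171e+01]), array([  9.26, -29.46,  -2.18]))
55 -1 (array([-1.144e+01, -2.000e-02,  2.171e+01]), array([1.62, 5.12, 6.85]))
```

Call:
drive_tool(motion=[[[-0.5, 0, 1], [0, 0, 0], -1], [[-0.5, 0, 1], [0, 0, 0], -1], [[-0.5, 0, 1], [0, 0, 0], -1], [[-0.5, 0, 1], [0, 0, 0], -1], [[-0.5, 0, 1], [0, 0, 0], -1], [[-0.5, 0, 1], [0, 0, 0], -1], [[-0.5, 0, 1], [0, 0, 0], -1], [[-0.5, 0, 1], [0, 0, 0], -1], [[-0.5, 0, 1], [0, 0, 0], -1], [[-0.5, 0, 1], [0, 0, 0], -1], [[-0.5, 0, 1], [0, 0, 0], -1], [[-0.5, 0, 1], [0, 0, 0], -1]])

```text
time: 1.3
tool_pos: [0.4515, -0.3338, 0.2494]
tool_rot: [0.583, -0.583, 0.4, -0.4]
contact_force: [-0.2, -1.4, -0.3]
gripper_width: 1.0
```

Call:
drive_tool(motion=[[[-0.5, 0, 1], [0, 0, 0], -1], [[-0.5, 0, 1], [0, 0, 0], -1], [[-0.5, 0, 1], [0, 0, 0], -1], [[-0.5, 0, 1], [0, 0, 0], -1], [[-0.5, 0, 1], [0, 0, 0], -1], [[-0.5, 0, 1], [0, 0, 0], -1], [[-0.5, 0, 1], [0, 0, 0], -1], [[-0.5, 0, 1], [0, 0, 0], -1], [[-0.5, 0, 1], [0, 0, 0], -1], [[0, 0, 0], [0, 0, 0], -1]])

```text
time: 2.3
tool_pos: [0.6215, -0.1464, 0.2491]
tool_rot: [0.584, -0.584, 0.399, -0.398]
contact_force: [0.8, -0.9, -0.5]
gripper_width: 1.004
```

Call:
drive_tool(motion=[[[0, 0, 0], [0.2, 0.5, 0.88], -0.1], [[0, 0, 0], [0.2, 0.5, 0.88], -0.1], [[0, 0, 0], [0.2, 0.5, 0.88], -0.1], [[0, 0, 0], [0.2, 0.5, 0.88], -0.1], [[0, 0, 0], [0.2, 0.5, 0.88], -0.1], [[0, 0, 0], [0.2, 0.5, 0.88], -0.1], [[0, 0, 0], [0.2, 0.5, 0.88], -0.1], [[0, 0, 0], [0.2, 0.5, 0.88], -0.1], [[0, 0, 0], [0.2, 0.5, 0.88], -0.1], [[0, 0, 0], [0.2, 0.5, 0.88], -0.1], [[0, 0, 0], [0, 0, 0], -0.1]])

```text
time: 3.4
tool_pos: [0.6189, -0.1503, 0.2475]
tool_rot: [0.637, -0.242, 0.668, -0.3]
contact_force: [0.2, 0.3, 0.2]
gripper_width: 0.551
```

Run:
```python
from h import *
s=manip.state();print(s["time"],s["tool_pos"],s["joint_pos"].round(2),w2s(s["tool_pos"]).round(3),s["gripper_width"])
print(goto(s2w([-.312,0,.202]),target(np.pi/4,-1)))
```

```text
3.4 [ 0.61889271 -0.15030095  0.247468  ] [-0.61  0.26  1.52  0.67  1.78  1.05] [-0.361  0.007  0.247] 0.5511409712788568
(array([-0.11,  2.67,  0.28]), array([ 0.07, -0.07,  0.04]))
```

Call:
drive_tool(motion=[[[-0.02, 0.9, 0.05], [0, 0, 0], -0.1], [[-0.02, 0.9, 0.05], [0, 0, 0], -0.1], [[-0.02, 0.9, 0.05], [0, 0, 0], -0.1], [[-0.02, 0.9, 0.05], [0, 0, 0], -0.1], [[-0.02, 0.9, 0.05], [0, 0, 0], -0.1], [[0, 0, 0], [0, 0, 0], -0.1], [[0, 0, 0], [0, 0, 0], -0.1]])

```text
time: 4.1
tool_pos: [0.6333, -0.0687, 0.1721]
tool_rot: [0.638, -0.244, 0.665, -0.3]
contact_force: [0.3, -0.5, 1.1]
gripper_width: 0.555
```

Run:
```python
from h import *
s=manip.state();T=np.eye(4);T[:3,:3]=rot(s["tool_rot"]).as_matrix();T[:3,3]=s["tool_pos"]
f=manip.grab_frame("wrist");cv2.imwrite("pics/w1.png",f["img"])
W=T@f["T_tool_cam"];P=w2s(cloud(f,W))
m=(P[...,2]>.08)&(P[...,2]<.115)&(abs(P[...,1])<.08)&(P[...,0]<-.185)&(P[...,0]>-.25)&(f["range_z"]>0);q=P[m];print(len(q),np.percentile(q,[2,25,50,75,98],axis=0).round(4))
v,u=np.where(m);print(u.min(),u.max(),v.min(),v.max())
print(w2s(s["tool_pos"]),goto(s2w([-.205,0,.095]),target(np.pi/4,-1)),f["T_tool_cam"].round(3))
```

```text
3598 [[-0.2137 -0.0524  0.0909]
 [-0.2125 -0.0369  0.0956]
 [-0.2104 -0.0071  0.0978]
 [-0.2063  0.026   0.0989]
 [-0.1873  0.0501  0.1001]]
258 298 134 298
[-2.78600059e-01 -1.73425370e-04  1.72123534e-01] (array([ 0.08,  4.3 , -0.01]), array([0.05, 0.01, 0.07])) [[ 1.    -0.     0.001  0.001]
 [-0.001 -0.31   0.951 -0.123]
 [-0.    -0.951 -0.31   0.079]
 [ 0.     0.     0.     1.   ]]
```

View pics/w1.png

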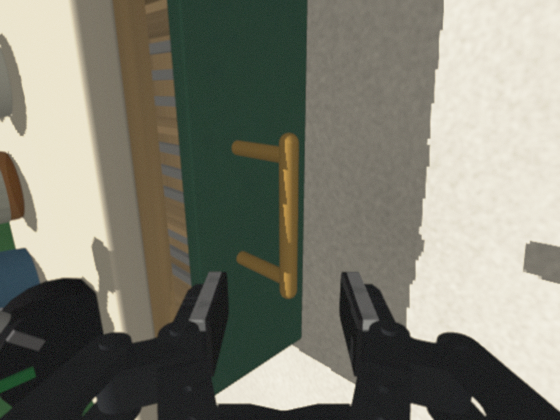

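The wrist view shows the bar at (288,215), between the open fingers at (215,300) and (355,300). The drawer is already about 25 mm out. I'll advance and grip the bar.

Call:
drive_tool(motion=[[[0.03, 0.84, 0], [0, 0, 0], -0.1], [[0.03, 0.84, 0], [0, 0, 0], -0.1], [[0.03, 0.84, 0], [0, 0, 0], -0.1], [[0.03, 0.84, 0], [0, 0, 0], -0.1], [[0.03, 0.84, 0], [0, 0, 0], -0.1], [[0, 0, 0], [0, 0, 0], -0.1], [[0, 0, 0], [0, 0, 0], 1], [[0, 0, 0], [0, 0, 0], 1], [[0, 0, 0], [0, 0, 0], 1], [[0, 0, 0], [0, 0, 0], 1], [[0, 0, 0], [0, 0, 0], 1], [[0, 0, 0], [0, 0, 0], 1]])

```text
time: 5.35
tool_pos: [0.6407, 0.0013, 0.0969]
tool_rot: [0.639, -0.243, 0.665, -0.301]
contact_force: [-1.4, -1.4, 5.9]
gripper_width: 0.114
```

Run:
```python
from h import *
s=manip.state();print(w2s(s["tool_pos"]),s["gripper_width"],s["contact_force"],s["joint_pos"].round(2))
print("shift for 95mm pull",goto(s["tool_pos"]-.095*XS))
```

```text
[-0.208218   -0.00101878  0.09685242] 0.11443383976301011 [-1.40086635 -1.36914851  5.94643104] [-0.4   0.34  1.69  0.74  1.45  1.04]
shift for 95mm pull (array([ 2.7 , -2.68, -0.01]), np.int64(0))
```

Call:
drive_tool(motion=[[[0.26, -0.26, 0], [0, 0, 0], 1], [[0.26, -0.26, 0], [0, 0, 0], 1], [[0.26, -0.26, 0], [0, 0, 0], 1], [[0.26, -0.26, 0], [0, 0, 0], 1], [[0.26, -0.26, 0], [0, 0, 0], 1], [[0.26, -0.26, 0], [0, 0, 0], 1], [[0.26, -0.26, 0], [0, 0, 0], 1], [[0.26, -0.26, 0], [0, 0, 0], 1], [[0.26, -0.26, 0], [0, 0, 0], 1], [[0.26, -0.26, 0], [0, 0, 0], 1], [[0, 0, 0], [0, 0, 0], 1], [[0, 0, 0], [0, 0, 0], 1]])

```text
time: 6.55
tool_pos: [0.632, -0.091, 0.0968]
tool_rot: [0.639, -0.243, 0.665, -0.301]
contact_force: [-0.9, -1.6, 6.2]
gripper_width: 0.112
```

Run:
```python
from h import *
s=manip.state();p=w2s(s["tool_pos"]);print(p,"drawer~",-.18-p[0],s["gripper_width"],s["contact_force"])
```

```text
[-0.30092828 -0.00097875  0.09682485] drawer~ 0.12092827608851753 0.11209647058815075 [-0.93235697 -1.64719556  6.22792322]
```

Call:
drive_tool(motion=[[[0, 0, 0], [0, 0, 0], -0.1], [[0, 0, 0], [0, 0, 0], -0.1], [[0, 0, 0], [0, 0, 0], -0.1], [[0, 0, 0], [0, 0, 0], -0.1], [[0, -0.4, 0], [0, 0, 0], -0.1], [[0, -1, 0], [0, 0, 0], -0.1], [[0, -1, 0], [0, 0, 0], -0.1], [[0, -1, 0], [0, 0, 0], -0.1], [[0, -1, 0], [0, 0, 0], -0.1], [[0, -1, 0], [0, 0, 0], -0.1], [[0, -1, 0], [0, 0, 0], 1], [[0, -1, 0], [0, 0, 0], 1]])

```text
time: 7.75
tool_pos: [0.62, -0.2202, 0.2277]
tool_rot: [0.638, -0.243, 0.666, -0.301]
contact_force: [0.8, -0.5, 0.7]
gripper_width: 0.215
```

Call:
drive_tool(motion=[[[-1, -1, 0], [0, 0, 0], 1], [[-1, -1, 0], [0, 0, 0], 1], [[-1, -1, 0], [0, 0, 0], 1], [[-1, -1, 0], [0, 0, 0], 1], [[-1, -1, 0], [0, 0, 0], 1], [[0, 0, 0], [0, 0, -1], 1], [[0, 0, 0], [0, 0, -1], 1], [[0, 0, 0], [0, 0, -1], 1], [[0, 0, 0], [0, 0, -1], 1], [[0, 0, 0], [0, 0, -1], 1], [[0, 0, 0], [0, 0, -1], 1]])

```text
time: 8.85
tool_pos: [0.6209, -0.2188, 0.4042]
tool_rot: [0.538, -0.408, 0.579, -0.457]
contact_force: [-0.0, 0.2, -0.1]
gripper_width: -0.005
```

Run:
```python
from h import *
s=manip.state();p=w2s(s["tool_pos"]);print(s["time"],p,s["gripper_width"],s["joint_pos"].round(2),rot(s["tool_rot"]).as_matrix().round(2))
f=manip.grab_frame("top");P=w2s(cloud(f));cv2.imwrite("pics/t2.png",f["img"][100:300,100:340].repeat(3,0).repeat(3,1))
b,g,r=[f["img"][...,i].astype(int) for i in range(3)]
m=(P[...,2]>.085)&(P[...,2]<.112)&(abs(P[...,1])<.06)&(P[...,0]<-.19)&(P[...,0]>-.36);q=P[m];print(len(q),np.percentile(q,[2,50,98],axis=0).round(4))
red=(r>110)&(g<60)&(b<60)&(P[...,2]>.2)&(P[...,2]<.4);q=P[red];print(len(q),np.percentile(q,[2,50,98],axis=0).round(4))
```

```text
8.85 [-0.42917286 -0.00172093  0.40421823] -0.004648785486842593 [-0.54  0.13  1.29  0.23  1.83  1.17] [[-0.09  0.02  1.  ]
 [-0.96  0.25 -0.09]
 [-0.25 -0.97 -0.  ]]
347 [[-0.3038 -0.0505  0.0881]
 [-0.2697  0.0024  0.0984]
 [-0.1945  0.0535  0.108 ]]
59 [[-0.1272 -0.0071  0.2903]
 [-0.118   0.0057  0.2984]
 [-0.1072  0.0161  0.3036]]
```

View pics/t2.png

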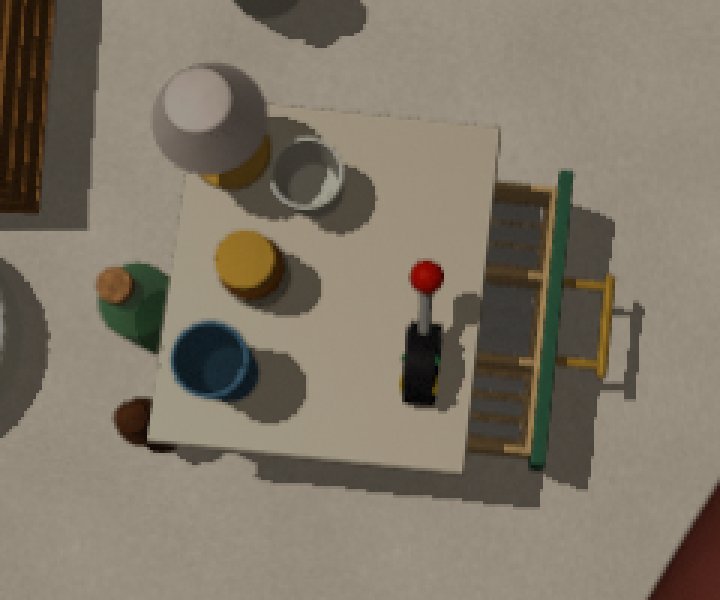

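The drawer is about 12 cm out, with the bar at (605,325). The lever ball is at (427,275), still leaning right, and the cup at (307,175) is clear. Next I square the tool up and go to the right of the ball.

Call:
drive_tool(motion=[[[0, 0, 0], [0, 0, -0.95], 1], [[0, 0, 0], [0, 0, -0.95], 1], [[0, 0, 0], [0, 0, -0.95], 1], [[0, 0, 0], [0, 0, 0], 1]])

```text
time: 9.3
tool_pos: [0.6212, -0.2169, 0.4041]
tool_rot: [0.479, -0.476, 0.525, -0.518]
contact_force: [-0.0, -0.3, 0.5]
gripper_width: 0.003
```

Run:
```python
from h import *
print(goto(s2w([-.12,-.055,.4])), goto(s2w([-.12,-.055,.298])), goto(s2w([-.12,.048,.305])),rot(manip.state()["tool_rot"]).as_matrix().round(2))
```

```text
(array([-12.28,   0.27,   2.19]), np.int64(0)) (array([-12.24,   4.35,   2.2 ]), np.int64(0)) (array([-12.26,   4.09,  -1.92]), np.int64(0)) [[-0.09 -0.    1.  ]
 [-1.    0.01 -0.09]
 [-0.01 -1.   -0.  ]]
```

Call:
drive_tool(motion=[[[-1, 0, 0.3], [0, 0, 0], 1], [[-1, 0, 0.3], [0, 0, 0], 1], [[-1, 0, 0.3], [0, 0, 0], 1], [[-1, 0, 0.3], [0, 0, 0], 1], [[-1, 0, 0.2], [0, 0, 0], 1], [[-1, 0, 0.2], [0, 0, 0], 1], [[-1, 0, 0.2], [0, 0, 0], 1], [[-1, 0, 0.2], [0, 0, 0], 1], [[-1, 0, 0.2], [0, 0, 0], 1], [[-1, 0, 0], [0, 0, 0], 1], [[-1, 0, 0], [0, 0, 0], 1], [[-1, 0, 0], [0, 0, 0], 1]])

```text
time: 10.5
tool_pos: [0.7028, 0.0757, 0.4052]
tool_rot: [0.478, -0.476, 0.526, -0.518]
contact_force: [0.3, -0.2, 0.7]
gripper_width: 0.001
```

Call:
drive_tool(motion=[[[-0.25, 0, 0], [0, 0, 0], 1], [[0, 0.8, 0], [0, 0, 0], 1], [[0, 0.8, 0], [0, 0, 0], 1], [[0, 0.8, 0], [0, 0, 0], 1], [[0, 0.8, 0], [0, 0, 0], 1], [[0, 0.8, 0], [0, 0, 0], 1], [[0, 0.3, 0], [0, 0, 0], 1], [[0, 0, 0], [0, 0, 0], 1], [[0, 0, 0], [0, 0, 0], 1]])

```text
time: 11.4
tool_pos: [0.7033, 0.0821, 0.2991]
tool_rot: [0.478, -0.475, 0.525, -0.519]
contact_force: [0.6, -0.6, 0.3]
gripper_width: -0.001
```

Run:
```python
from h import *
s=manip.state();print(w2s(s["tool_pos"]),s["contact_force"],goto(s2w([-.12,.048,.305])))
f=manip.grab_frame("scene");cv2.imwrite("pics/s3.png",f["img"][150:350,220:460].repeat(3,0).repeat(3,1))
```

```text
[-0.12190806 -0.05587594  0.29911335] [ 0.61151214 -0.63008768  0.30922355] (array([-0.09, -0.22, -4.16]), np.int64(0))
```

View pics/s3.png

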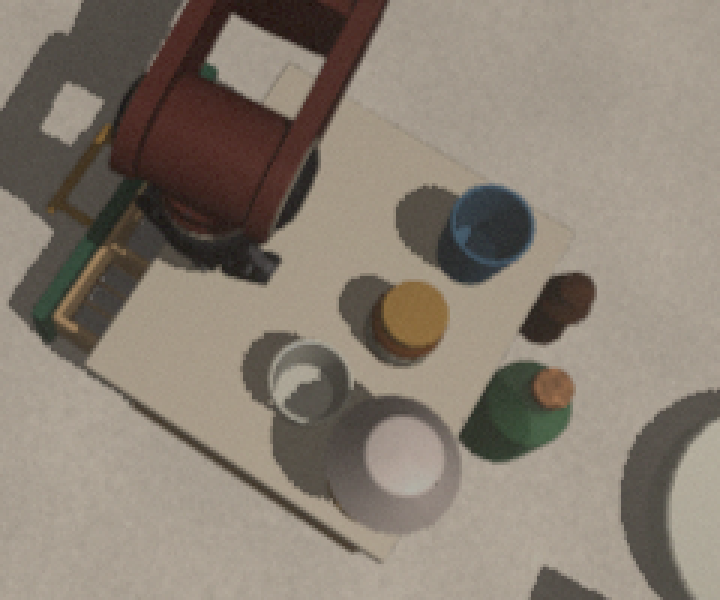

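The gripper hides the lever here. The cup, jar and tumbler are untouched at (310,380), (410,320) and (490,230). I'll push the lever left.

Call:
drive_tool(motion=[[[0, 0, -0.4], [0, 0, 0], 1], [[0, 0, -0.4], [0, 0, 0], 1], [[0, 0, -0.4], [0, 0, 0], 1], [[0, -0.03, -0.4], [0, 0, 0], 1], [[0, -0.03, -0.4], [0, 0, 0], 1], [[0, -0.03, -0.4], [0, 0, 0], 1], [[0, -0.03, -0.4], [0, 0, 0], 1], [[0, -0.03, -0.4], [0, 0, 0], 1], [[0, -0.03, -0.4], [0, 0, 0], 1], [[0, -0.03, -0.3], [0, 0, 0], 1], [[0, 0, 0], [0, 0, 0], 1], [[0, 0, 0], [0, 0, 0], 1]])

```text
time: 12.65
tool_pos: [0.6053, 0.0915, 0.3032]
tool_rot: [0.478, -0.476, 0.525, -0.518]
contact_force: [-0.0, -0.3, -0.6]
gripper_width: 0.002
```

```bash
cat > look.py <<'E'
from h import *
import sys
s=manip.state();print(s["time"],w2s(s["tool_pos"]).round(4),s["contact_force"].round(1))
T=np.eye(4);T[:3,:3]=rot(s["tool_rot"]).as_matrix();T[:3,3]=s["tool_pos"]
for n in("top","scene","wrist"):
    f=manip.grab_frame(n);P=w2s(cloud(f,T@f["T_tool_cam"] if n=="wrist" else None))
    b,g,r=[f["img"][...,i].astype(int) for i in range(3)]
    red=(r>90)&(g<.4*r)&(b<.4*r)&(P[...,2]>.24)&(P[...,2]<.36)&(abs(P[...,0]+.12)<.03)&(abs(P[...,1]-.06)<.12);q=P[red]
    if len(q)>5:
        c=np.percentile(q,[2,50,98],axis=0);print(n,len(q),c.round(4).tolist())
        # sphere-centre fit, known radius
        from scipy.optimize import least_squares
        k=least_squares(lambda c:np.linalg.norm(q-c,axis=1)-.016,q.mean(0)-[0,0,.01],loss="soft_l1",f_scale=.002).x
        print("  ball",k.round(4),"dimmer",.8+np.arctan2(k[1]-.075,k[2]-.215))
    cv2.imwrite(f"pics/{n}_{s['time']:.1f}.png",f["img"])
E
python3 look.py
```

```text
12.65 [-0.1217  0.0426  0.3032] [-0.  -0.3 -0.6]
top 51 [[-0.1285, 0.0679, 0.3171], [-0.118, 0.0757, 0.328], [-0.1063, 0.0842, 0.3325]]
  ball [-0.1208  0.0726  0.3148] dimmer 0.7757790041909921
wrist 181 [[-0.1248, 0.0331, 0.324], [-0.1221, 0.0619, 0.3262], [-0.1201, 0.0639, 0.3571]]
  ball [-0.1136  0.0669  0.3139] dimmer 0.7178714270317614
```

Call:
drive_tool(motion=[[[0, 0, 0.5], [0, 0, 0], 1], [[0, 0, 1], [0, 0, 0], 1], [[0, 0, 1], [0, 0, 0], 1], [[0, -1, 0], [0, 0, 0], 1], [[0, -1, 0], [0, 0, 0], 1], [[0, -1, 0], [0, 0, 0], 1], [[0, -1, 0], [0, 0, 0], 1], [[0, -1, 0], [0, 0, 0], 1], [[1, 0, 0], [0, 0, 0], 1], [[1, 0, 0], [0, 0, 0], 1], [[1, 0, 0], [0, 0, 0], 1], [[1, 0, 0], [0, 0, 0], 1]])

```text
time: 14.0
tool_pos: [0.6604, -0.0161, 0.4273]
tool_rot: [0.478, -0.476, 0.525, -0.519]
contact_force: [0.8, 0.0, -0.0]
gripper_width: -0.004
```

Call:
drive_tool(motion=[[[1, 0, 0], [0, 0, 0], 1], [[1, 0, 0], [0, 0, 0], 1], [[1, 0, 0], [0, 0, 0], 1], [[1, 0, 0], [0, 0, 0], 1], [[1, 0, 0], [0, 0, 0], 1], [[1, 0, 0], [0, 0, 0], 1], [[1, 0, 0], [0, 0, 0], 1], [[1, 0, 0], [0, 0, 0], 1], [[0, 0, 0], [0, 0, 0], 1], [[0, 0, 0], [0, 0, 0], 1]])

```text
time: 15.0
tool_pos: [0.6422, -0.2148, 0.4253]
tool_rot: [0.478, -0.476, 0.526, -0.519]
contact_force: [0.5, 0.2, 0.2]
gripper_width: -0.001
```

```bash
python3 look.py
python3 - <<'E'
from h import *
f=manip.grab_frame("top");P=w2s(cloud(f))
m=(P[...,2]>.085)&(P[...,2]<.112)&(abs(P[...,1])<.04)&(P[...,0]<-.275)&(P[...,0]>-.36);print("bar",P[m].mean(0),m.sum())
cv2.imwrite("pics/t4.png",f["img"][100:300,100:340].repeat(3,0).repeat(3,1))
E
```

```text
15.0 [-0.4232 -0.0225  0.4253] [0.5 0.2 0.2]
top 82 [[-0.1304, 0.0589, 0.3194], [-0.1196, 0.0731, 0.3265], [-0.1077, 0.0846, 0.3315]]
  ball [-0.1196  0.0725  0.3139] dimmer 0.774987556566876
scene 71 [[-0.1287, 0.0568, 0.3203], [-0.1179, 0.0672, 0.3276], [-0.1075, 0.0775, 0.3326]]
  ball [-0.1201  0.0697  0.3145] dimmer 0.7465147117721185
bar [-0.29719404 -0.00177856  0.09913783] 106
```

View pics/t4.png

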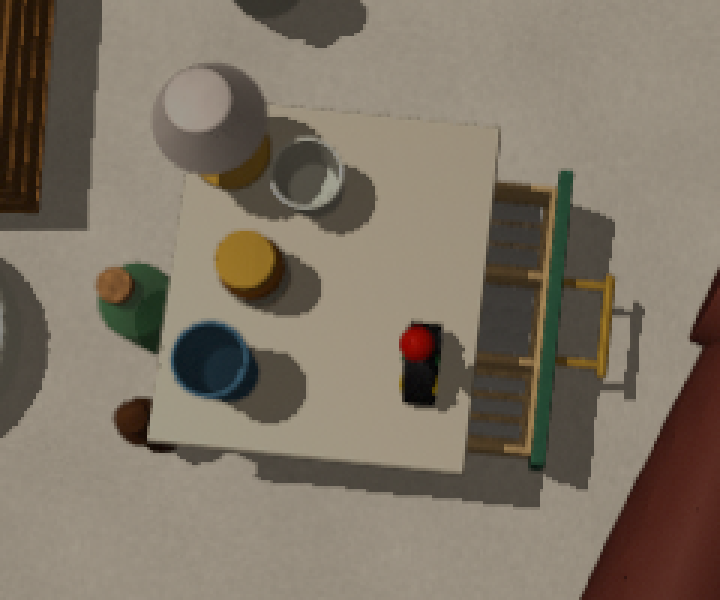

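The top view shows the ball at (418,342) and the drum spanning rows 323–404. Parallax muddies that comparison, so I'll check the hinge position in 3D.

Run:
```python
from h import *
for n in("top","scene"):
    f=manip.grab_frame(n);P=w2s(cloud(f));b,g,r=[f["img"][...,i].astype(int) for i in range(3)]
    m=(abs(P[...,0]+.12)<.03)&(abs(P[...,1]-.075)<.06)&(P[...,2]>.205)&(P[...,2]<.27)&(f["range_z"]>0)
    q=P[m];print(n,len(q),np.percentile(q,[1,50,99],axis=0).round(4).tolist())
    t=q[(q[:,2]>.22)&(abs(q[:,0]+.12)<.013)]
    from scipy.optimize import least_squares
    k=least_squares(lambda c:np.hypot(t[:,1]-c[0],t[:,2]-c[1])-.04,[.075,.215],loss="soft_l1",f_scale=.002);print(" drum centre y,z",k.x)
    s=P[(abs(P[...,0]+.12)<.012)&(abs(P[...,1]-.07)<.03)&(P[...,2]>.265)&(P[...,2]<.295)&(f["range_z"]>0)];print(" stem",len(s),s.mean(0) if len(s) else"")
```

```text
top 221 [[-0.1378, 0.0399, 0.2084], [-0.1249, 0.0922, 0.244], [-0.1034, 0.1142, 0.2585]]
 drum centre y,z [0.07615356 0.21376982]
 stem 0 
scene 282 [[-0.136, 0.0337, 0.2083], [-0.115, 0.0543, 0.245], [-0.1022, 0.1044, 0.2627]]
 drum centre y,z [0.07425951 0.21503639]
 stem 7 [-0.11737824  0.06634949  0.2716191 ]
```

```bash
python3 -c "
from plant import manip
print(manip.job_done())"
```

```text
the job is handed in; nothing more can be done
None
```

The job is handed in. The drawer is about 12 cm out and the dimmer lever stands close to upright; no verdict was reported.

- **Drawer:** It was already about 2.5 cm out at the start. I gripped the brass bar with the tool tilted 45° from the front, pulled it about 9 cm further and let go. The tool pose put it at 121 mm and the top camera at about 117–118 mm, inside the 90–150 mm band.
- **Dimmer:** I pushed the ball left with the closed fingers. Measured against the drum centre in the same picture, the last checks gave 0.76 rad (top camera) and 0.75 rad (scene camera). That is slightly short of the 0.80 mark but inside the 0.68–0.92 band.
- **Disagreements:** An early fit from the wrist camera read 0.72 rad, with the fingers partly hiding the ball. In the plain top picture the ball also looked about 20 px off the drum's centre. I put that down to parallax, since the 3D fit does not show it.
- **Other things:** The cup, jar, tumbler, carafe and mill look unmoved in the last top picture. That crop did not include the apple, but the arm stayed well clear of it. The arm ended at 15 s, clear of everything, with contact forces under 1 N.

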